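Wind the router fence up to the scribed line, keeping it square

TASK

Bring the aluminium fence of the router table forward, away from the robot, until both ends of its front face are at the dark line scribed across the plywood template. Wind it only with the two round black knobs, turning them alternately in small steps so that the fence stays nearly square (it jams if it is skewed by more than 10 degrees); do not push the fence itself, and leave the star-shaped knob between them as it is set.

Things in the scene. Friction and masses are not known exactly. Their poses are not given: they have to be found in the camera images.
- bed: The router table's white bed, fixed on the bench, 420 x 360 mm, 20 mm thick. Origin on the underside, midway between the two round knobs' axes (y = +110 mm left, -110 mm right). x points away from the knobs along the two steel rails (the fence's travel), y left, z up. Each knob stands on a grey gearbox 52 mm square, top 50 mm above the bench.
- line_mid (a point): Middle of the dark line scribed across a fixed plywood template, 60 x 170 x 5 mm, that lies on the bed between the rails, beyond the fence; this point is on its top. Its axes are those of the bed. The line runs along y and is the target for the fence's front face, 52 to 72 mm ahead of it at the start; the fence passes above the template.
- left_knob_grip (a point): Grip point on the axis of the left round black knob: upright ribbed cylinder, 40 mm diameter, its foot 58 and its top 96 mm above the bench, this point at 80 mm. Turned clockwise seen from above it drives only the LEFT end of the fence away from the knobs, 30 mm per radian; anticlockwise draws it back. Needs 0.15 N m and stays where it is left.
- right_knob_grip (a point): The same on the right round knob, which drives only the RIGHT end of the fence in the same way: clockwise seen from above is forward, 30 mm per radian.
- fence: The aluminium fence, a bar 186 x 30 mm, top 80 mm above the bench, a dark shoe on the rail at each end. Origin on the left rail, mid thickness; x is at right angles to its face, parallel to the bed's x when square. It starts square. One end leading the other by 39 mm is a skew of 10 degrees.
- fence_left (a point): Point in the plane of the fence's front face (the side away from the knobs) at the left rail, 28 mm above the bench. Its distance from the line along the bed's x is what the left end has still to go.
- fence_right (a point): The same at the right rail, 220 mm from the left point along the fence.
- star_knob (a joint): Angle (rad) of the lower, five-lobed black star knob, 42 mm across and 22 mm tall, that stands midway between the two round knobs: the bit height setting, to be left alone. Its value starts at 0.

How it is judged:
By the outcome, as a careful person would: the job done as asked, in the order asked, and still so for the second after the job is handed in, with the robot touching nothing.
It also fails if it takes over 58 s, if anything falls off the work surface, if the arm or the gripper's body presses on something with over 40 N, if the wrist force passes 120 N, or if a joint passes its speed limit or range.

ROBOT

A 6-joint arm with a two-finger parallel gripper is mounted at the origin on the work surface. World frame = base frame: x ahead of the robot, y to its left, z up, the work surface at z = 0. Lengths are in m, angles in rad, forces in N, time in s.
With the tool pointing down it reaches from about 0.275 to 0.725 m from the base axis. Payload 5.6 kg.
Tool frame: the origin (TCP) lies on the centre line of the jaws, within the pads' length; the fingertips stand 11 mm ahead of it and the grasp point (between the pads) lies 8 mm behind it; z points along the fingers, y is the direction in which the jaws open and shut (so a half turn about z gives the same grasp; the last joint's range is limited). The gripper opens to 85 mm and grips with 20 to 120 N. Pads are 22 mm wide; open, the fingers measure 114 mm over their backs; the gripper's body (76 mm by 85 mm) begins 54 mm behind the grasp point. The pads swing forward as they close: fully open they stand 13 mm farther back than shut.
Start: joints at [-0.965, 0.255, 0.108, 0, -1.424, -0.285], TCP at [0.173, -0.522, 0.242] pointing down, gripper open.
Joint ranges: [-2.95, 2.95], [-1.21, 1.97], [-1.09, 1.5], [-2.87, 1.71], [-2.94, -0.07], [-3.05, 3.05]. Speed limits (rad/s): [2.57, 2.57, 3.14, 3.14, 3.14, 3.14].

INTERFACE

Orientations are given as a unit quaternion [x, y, z, w].
In Python, from workcell import r, viewer gives the robot as it stands. The module is installed in compiled form; this text tells all that it offers.
- The arm moves only by the tool arm_command, never from a script. Its argument "moves" is a list of rows, each a list of 7 numbers: the shift along the tool's x, y, z in mm, then the turn, a rotation vector about the tool's x, y, z in rad, then the opening, from -1 (shut) to 1 (fully open). A call has 1 to 8 rows; each row shifts and turns the pose as measured when the row begins, along the tool's axes as they then stand; what a row does not reach is not made up. A row lasts 1/10 s, in which the tool goes at most 50 mm and 8.59 degrees, less where a joint would pass 70% of its speed; a pose out of reach is approached as far as the arm can. A call is refused whole if a number of a shift passes 50 or a number of a turn 0.15, either way. A call with a gripper value outside its range is refused whole. The fingers move at their own pace and stop on an object; "grip_force" is the grip in N (left out, the last holds). Time passes only in rows, so rows that do not move let the fingers close. It gives the time, the measured TCP pose, the force and the opening at its end, in the units of the state.
- r.observe(): the state, without advancing time (a new reading comes with each control period).
- viewer.camera(name): name is "side" or "top"; returns the picture (480x640x3 uint8, red, green, blue); there is no depth.
- viewer.camera_model(name): a dict with "fx", "fy", "cx", "cy" (pixels), "position" and "orientation" of the camera in the world. Camera axes: x right, y down, z forward; pixel columns grow to the right and rows downward; lengths in m; the calibration is good to about 2 mm. A picture is of the moment at which its call begins. camera_model takes no time and is no camera call.
- r.finish_job(): hands the job in, once; it reports no verdict.
Trained networks look in the newest picture that a camera, given by its name, has taken for a name from the list of things; names that differ only in an ending like _2 or _b are one class to them, and where a whole thing is asked for, a point or a joint stands for the part that bears it (a point fixed in the world has none). Each returns a list of dicts, best first, with "p" (0 to 1); they miss things now and then, are a little off and sometimes report something else, mostly with a low value. They report only what shows in the picture. A call takes as long as a camera call.
- viewer.trace(camera, target): "mask" (480x640 bool, what is visible of it) and "pixel" ([row, column] in pixels, amid what is visible of it).
- viewer.landmark_of(camera, target): "pixel" ([row, column] in pixels: a listed point, or the origin of a listed thing).
The state is a dict: "clock": time; "qpos": joint angles; "joint_velocities": joint speeds; "effort": joint torques, N m; "tool_pos": TCP position; "tool_rot": TCP orientation; "wrist_force": force on the tool from outside, world axes, zero at the start; "wrist_torque": the same for the moment, N m; "opening": opening from 0.0 (shut) to 1.0 (fully open).
Only numpy, scipy, OpenCV 4.12 (cv2) and the standard library are available. Lean on these libraries where they do the work, as an engineer would, in place of code of your own. Each camera call takes 0.05 s, during which the arm holds its last target. There are 200 camera calls.

## Working session

There is one attempt and no reset: what is moved stays moved. The work goes in short steps, Python scripts to look and compute and a tool call to move; the robot and the scene stay as the last step left them, time stands still between calls to the robot, and variables do not carry over. Pictures are saved under pics/ and viewed, about 8 in all and at most 12, crops included, and the job is handed in when it is done.

Besides the shell and the picture viewer there is one more tool, called after "Call:" by a JSON object that holds its "api" and its "payload", one argument or row to a line. arm_command: Moves the arm, as the interface text tells. Its arguments: {"type":"object","properties":{"moves":{"type":"array","items":{"type":"array","items":{"type":"number"}}},"grip_force":{"type":"number"}},"required":["moves"]}

```bash
mkdir -p pics
cat > h.py <<'E'
import numpy as np, cv2
from scipy.spatial.transform import Rotation as R
from workcell import r, viewer
def ray(cam,px):
    m=viewer.camera_model(cam); v=np.array([(px[1]-m["cx"])/m["fx"],(px[0]-m["cy"])/m["fy"],1.])
    return np.array(m["position"]),R.from_quat(m["orientation"]).apply(v)
def atz(cam,px,z):
    p,v=ray(cam,px); return p+v*(z-p[2])/v[2]
def look(name=None,cams=("top","side")):
    for c in cams:
        im=viewer.camera(c)
        if name: cv2.imwrite(f"pics/{name}_{c}.png",im[:,:,::-1])
E
python3 - <<'E'
from h import *
look("a")
o=r.observe(); print(o)
Z=dict(left_knob_grip=.08,right_knob_grip=.08,line_mid=.025,fence_left=.028,fence_right=.028,bed=0,fence=.028)
for c in("top","side"):
    print(c,viewer.camera_model(c))
    for k,z in Z.items():
        for d in viewer.landmark_of(c,k)[:2]: print(k,np.round(d["pixel"],1),round(d["p"],2),np.round(atz(c,d["pixel"],z)*1000,1))
E
```

```text
{'clock': 0.1, 'qpos': array([-9.65404430e-01,  2.55673562e-01,  1.07151571e-01, -4.10400188e-04,
       -1.42389870e+00, -2.84618332e-01]), 'joint_velocities': array([ 0.00154534, -0.00219068,  0.00307978,  0.00273338,  0.00069256,
        0.00024046]), 'effort': array([-1.30075416e-03, -3.87603164e+01,  2.38474417e+01,  5.37782639e+00,
       -3.80183221e-03, -9.19575712e-06]), 'tool_pos': array([ 0.17334442, -0.52153067,  0.24150252]), 'tool_rot': array([-1.59670168e-01,  9.87170065e-01,  8.20453663e-04, -1.66416475e-04]), 'wrist_force': array([ 0.04965707, -0.57172528, -0.19347377]), 'wrist_torque': array([0.02124726, 0.04486577, 0.00646513]), 'opening': 0.9975716870198412}
top {'fx': 446.9913344350312, 'fy': 446.9913344350312, 'cx': 319.2311177130548, 'cy': 249.21075868713848, 'position': array([0.47172578, 0.03711142, 0.71515615]), 'orientation': array([-0.63826731,  0.76276679, -0.0797268 ,  0.0666731 ])}
left_knob_grip [304.6 267.9] 0.87 [537.8  99.   80. ]
right_knob_grip [276.1 417.8] 0.85 [ 540.1 -118.8   80. ]
line_mid [195.5 323.3] 0.91 [701.6 -10.8  25. ]
fence_left [238.7 260.3] 0.61 [647.7 100.1  28. ]
fence_right [207.1 393.8] 0.85 [ 661.5 -118.4   28. ]
bed [295.1 342.3] 0.73 [540.1 -12.7   0. ]
fence [247.  262.7] 0.73 [633.8  98.4  28. ]
side {'fx': 499.28074414917387, 'fy': 499.28074414917387, 'cx': 311.3446186324792, 'cy': 249.6673178184554, 'position': array([ 0.46370214, -0.37087134,  0.58942289]), 'orientation': array([ 0.93098802, -0.13394803,  0.04234481, -0.33693643])}
left_knob_grip [224.1 273.8] 0.82 [538.6  96.2  80. ]
right_knob_grip [359.4 317.2] 0.92 [ 537.5 -118.5   80. ]
line_mid [273.9 411.6] 0.85 [710.7  -2.1  25. ]
fence_left [227.3 346.8] 0.82 [650.9 105.6  28. ]
fence_right [356.1 404.1] 0.87 [ 649.6 -119.    28. ]
fence [235.6 341.2] 0.66 [637.5  92.1  28. ]
```

View pics/a_top.png

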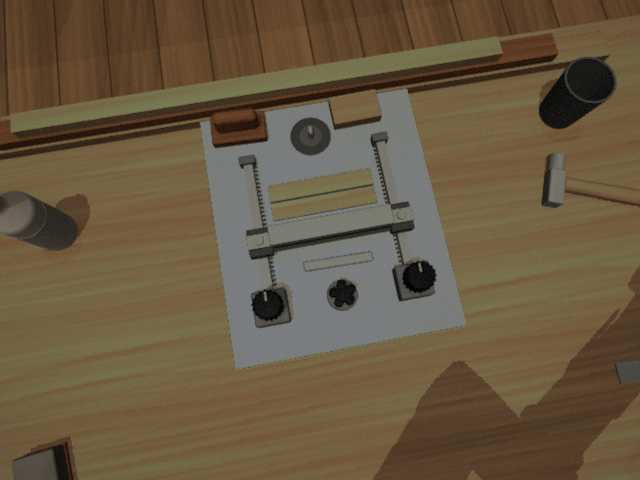

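View pics/a_side.png

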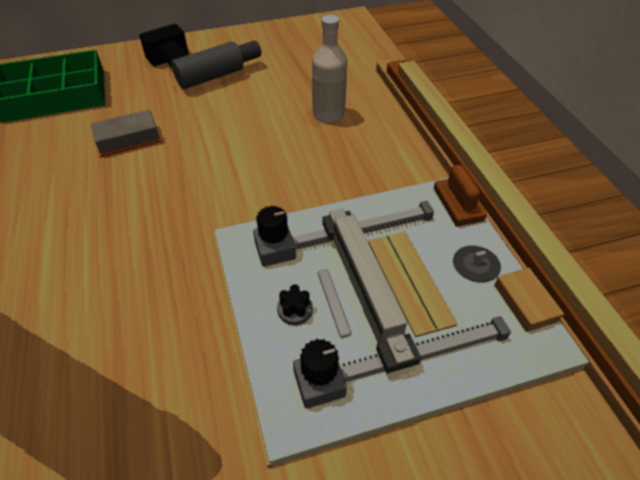

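The top view shows round knobs at about (304,268) and (276,418), the star knob at (293,342), the fence, and the template line at (195,323). The side view agrees. I'll start with the right knob, since it is nearer.

Call:
{"api": "arm_command", "payload": {
  "moves": [
    [-43,24,7,0,0,0,1],
    [-43,24,7,0,0,0,1],
    [-43,24,7,0,0,0,1],
    [-43,24,7,0,0,0,1],
    [-43,24,7,0,0,0,1],
    [-43,24,7,0,0,0,1],
    [-43,24,7,0,0,0,1],
    [-43,24,7,0,0,0,1]
  ],
  "grip_force": 50
}}

```text
clock: 1.6
tool_pos: [0.4411, -0.232, 0.1863]
tool_rot: [-0.154, 0.988, -0.002, 0.001]
wrist_force: [0.4, -1.6, 0.0]
opening: 1.001
```

```bash
cat >> h.py <<'E'
def to(x,y,z):
    o=r.observe(); T=R.from_quat(o["tool_rot"]); d=T.inv().apply(np.array([x,y,z])-o["tool_pos"]*1000)
    X=T.apply([1,0,0]); print("t",round(o["clock"],2),"tool d",np.round(d,1),"yaw",round(np.arctan2(X[1],X[0]),3),"pos",np.round(o["tool_pos"]*1000,1),"q",np.round(o["qpos"],2),"tilt",np.round(T.apply([0,0,1]),3),"open",round(o["opening"],2),"F",np.round(o["wrist_force"],1),"T",np.round(o["wrist_torque"],2))
LK=(538,99); RK=(539,-120)
E
python3 -c "
from h import *
to(*RK,125)"
```

```text
t 1.6 tool d [-127.3   77.1   61.2] yaw -2.832 pos [ 441.1 -232.   186.3] q [-0.17  0.18 -0.14  0.   -1.25 -1.1 ] tilt [ 0.003 -0.004 -1.   ] open 1.0 F [ 0.4 -1.6  0. ] T [-0.08 -0.14  0.  ]
```

Call:
{"api": "arm_command", "payload": {
  "moves": [
    [-40,24,16,0,0,0,1],
    [-40,24,16,0,0,0,1],
    [-33,20,16,0,0,0,1],
    [-14,9,10,0,0,0,1],
    [0,0,0,0,0,0,1]
  ]
}}

```text
clock: 2.1
tool_pos: [0.5437, -0.1123, 0.1266]
tool_rot: [-0.158, 0.987, -0.003, 0.002]
wrist_force: [-0.2, -0.8, 1.2]
opening: 0.997
```

Run:
```python
from h import *
to(*RK,73)
look("b",("side",))
print([(np.round(d["pixel"],1),round(d["p"],2)) for d in viewer.landmark_of("side","right_knob_grip")])
```

```text
t 2.1 tool d [ 7.1 -5.5 53.6] yaw -2.825 pos [ 543.7 -112.3  126.6] q [ 0.08  0.32 -0.1   0.01 -1.14 -1.34] tilt [ 0.005 -0.005 -1.   ] open 1.0 F [-0.2 -0.8  1.2] T [-0.04  0.14  0.01]
[(array([359.5, 318.8]), 0.87)]
```

View pics/b_side.png

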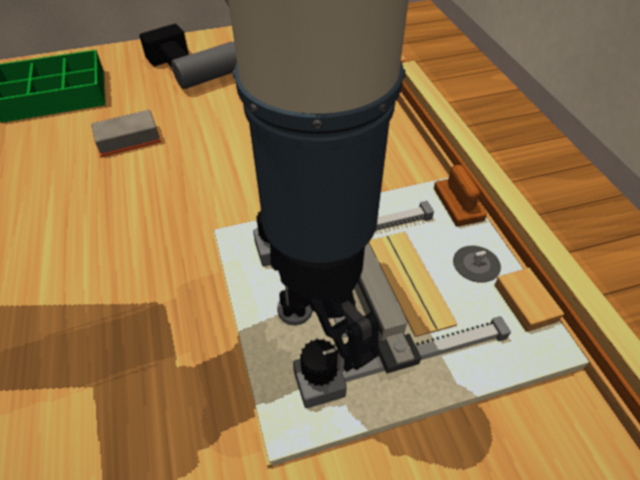

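The right knob shows at (359,319), with the gripper above and behind it. I'll make a 7/-5 mm correction, then go down and grip.

Call:
{"api": "arm_command", "payload": {
  "moves": [
    [7,-5,5,0,0,0,1],
    [0,0,15,0,0,0,1],
    [0,0,15,0,0,0,1],
    [0,0,12,0,0,0,1],
    [0,0,0,0,0,0,1]
  ]
}}

```text
clock: 2.7
tool_pos: [0.5354, -0.129, 0.0837]
tool_rot: [-0.153, 0.988, -0.004, 0.006]
wrist_force: [-0.4, -0.2, -0.1]
opening: 0.997
```

Run:
```python
from h import *
to(*RK,73)
```

```text
t 2.7 tool d [-6.   7.6 10.7] yaw -2.834 pos [ 535.4 -129.    83.7] q [ 0.05  0.35 -0.19  0.01 -1.02 -1.32] tilt [ 0.014 -0.006 -1.   ] open 1.0 F [-0.4 -0.2 -0.1] T [0.02 0.1  0.01]
```

Call:
{"api": "arm_command", "payload": {
  "moves": [
    [-5,6,5,-0.01,0.01,0,1],
    [0,1,4,0,0,0,1],
    [0,0,1,0,0,0,1]
  ]
}}

```text
clock: 3.0
tool_pos: [0.5383, -0.1225, 0.0755]
tool_rot: [-0.152, 0.988, 0.0, 0.002]
wrist_force: [-0.2, -0.4, 0.8]
opening: 0.998
```

Run:
```python
from h import *
to(*RK,73)
```

```text
t 3.0 tool d [-1.4  2.2  2.5] yaw -2.837 pos [ 538.3 -122.5   75.5] q [ 0.06  0.37 -0.18 -0.   -1.02 -1.33] tilt [ 0.004  0.001 -1.   ] open 1.0 F [-0.2 -0.4  0.8] T [ 0.02 -0.02  0.03]
```

Call:
{"api": "arm_command", "payload": {
  "moves": [
    [-1,2,1,0,0,0,-1],
    [0,0,0,0,0,0,-1],
    [0,0,0,0,0,0,-1],
    [0,0,0,0,0,0,-1],
    [0,0,0,0,0,0,-1]
  ],
  "grip_force": 50
}}

```text
clock: 3.5
tool_pos: [0.5391, -0.1198, 0.0755]
tool_rot: [-0.152, 0.988, -0.0, 0.003]
wrist_force: [0.9, -1.2, -1.6]
opening: 0.455
```

Run:
```python
from h import *
to(*RK,73)
```

```text
t 3.5 tool d [ 0.2 -0.2  2.5] yaw -2.836 pos [ 539.1 -119.8   75.5] q [ 0.06  0.36 -0.18 -0.   -1.02 -1.33] tilt [ 0.005  0.001 -1.   ] open 0.45 F [ 0.9 -1.2 -1.6] T [-0.33 -0.14 -0.05]
```

Call:
{"api": "arm_command", "payload": {
  "moves": [
    [0,0,0,0,0,0.12,-1],
    [0,0,0,0,0,0.12,-1],
    [0,0,0,0,0,0.12,-1],
    [0,0,0,0,0,0.12,-1],
    [0,0,0,0,0,0,-1]
  ]
}}

```text
clock: 4.0
tool_pos: [0.5391, -0.1192, 0.0755]
tool_rot: [0.095, 0.995, 0.001, 0.002]
wrist_force: [-0.5, 0.6, 0.5]
opening: 0.453
```

Run:
```python
from h import *
to(*RK,73)
look("c",("side",))
for k in ("fence_right","fence_left"):
    for d in viewer.landmark_of("side",k)[:1]: print(k,d["p"],atz("side",d["pixel"],.028)*1000)
```

```text
t 4.0 tool d [-0.1 -0.8  2.5] yaw 2.951 pos [ 539.1 -119.2   75.5] q [ 0.07  0.36 -0.18 -0.   -1.02 -1.83] tilt [ 0.005  0.001 -1.   ] open 0.45 F [-0.5  0.6  0.5] T [-0.06  0.13 -0.16]
fence_right 0.94 [ 664.96956858 -121.3707234    28.        ]
```

Call:
{"api": "arm_command", "payload": {
  "moves": [
    [0,0,0,0,0,0,1],
    [0,0,0,0,0,0,1],
    [0,0,0,0,0,0,1],
    [0,0,-25,0,0,0,1],
    [0,0,-25,0,0,0,1],
    [8,43,0,0,0,-0.15,1],
    [2,44,0,0,0,-0.15,1],
    [-5,44,0,0,0,-0.15,1]
  ]
}}

```text
clock: 4.95
tool_pos: [0.5381, 0.0113, 0.1276]
tool_rot: [-0.135, 0.991, -0.0, 0.003]
wrist_force: [0.6, 0.1, -0.3]
opening: 0.998
```

Run:
```python
from h import *
to(*LK,122)
```

```text
t 4.95 tool d [-23.4  84.5   5.6] yaw -2.87 pos [538.1  11.3 127.6] q [ 0.31  0.29 -0.14  0.   -1.13 -1.61] tilt [ 0.006  0.    -1.   ] open 1.0 F [ 0.6  0.1 -0.3] T [ 0.1  -0.13  0.01]
```

Call:
{"api": "arm_command", "payload": {
  "moves": [
    [-11,40,0,0,0,-0.15,1],
    [-16,36,0,0,0,-0.15,1],
    [0,0,0,0,0,-0.15,1],
    [0,0,0,0,0,-0.15,1],
    [0,0,0,0,0,0,1]
  ]
}}

```text
clock: 5.45
tool_pos: [0.5377, 0.1016, 0.1286]
tool_rot: [-0.425, 0.905, -0.001, 0.004]
wrist_force: [-0.0, 0.3, -0.6]
opening: 1.002
```

Run:
```python
from h import *
to(*LK,75)
```

```text
t 5.45 tool d [ 2.2 -1.6 53.6] yaw -2.263 pos [537.7 101.6 128.6] q [ 0.47  0.31 -0.12  0.   -1.14 -1.17] tilt [ 0.009  0.002 -1.   ] open 1.0 F [-0.   0.3 -0.6] T [0.01 0.   0.02]
```

Call:
{"api": "arm_command", "payload": {
  "moves": [
    [2,-2,15,0,0,0,1],
    [0,0,18,0,0,0,1],
    [0,0,16,0,0,0,1],
    [0,0,0,0,0,0,1],
    [0,0,0,0,0,0,1]
  ]
}}

```text
clock: 5.95
tool_pos: [0.5396, 0.0978, 0.0797]
tool_rot: [-0.417, 0.909, -0.002, 0.006]
wrist_force: [0.7, 0.4, -0.1]
opening: 0.999
```

Run:
```python
from h import *
to(*LK,75)
```

```text
t 5.95 tool d [0.2 2.  4.7] yaw -2.281 pos [539.6  97.8  79.7] q [ 0.47  0.35 -0.19  0.   -1.02 -1.18] tilt [ 0.012  0.002 -1.   ] open 1.0 F [ 0.7  0.4 -0.1] T [-0.05  0.02  0.01]
```

Call:
{"api": "arm_command", "payload": {
  "moves": [
    [0,1,4,0,0,0,1],
    [0,0,0,0,0,0,-1],
    [0,0,0,0,0,0,-1],
    [0,0,0,0,0,0,-1],
    [0,0,0,0,0,0,-1],
    [0,0,0,0,0,0,-1]
  ]
}}

```text
clock: 6.55
tool_pos: [0.5382, 0.1005, 0.0785]
tool_rot: [-0.415, 0.91, 0.0, 0.007]
wrist_force: [5.1, -4.1, -7.1]
opening: 0.452
```

Run:
```python
from h import *
to(*LK,75)
```

```text
t 6.55 tool d [ 1.3 -0.8  3.4] yaw -2.285 pos [538.2 100.5  78.5] q [ 0.47  0.35 -0.2  -0.   -1.01 -1.18] tilt [ 0.013  0.007 -1.   ] open 0.45 F [ 5.1 -4.1 -7.1] T [-1.59 -1.84  0.01]
```

Call:
{"api": "arm_command", "payload": {
  "moves": [
    [0,0,0,0,0,0.13,-1],
    [0,0,0,0,0,0.13,-1],
    [0,0,0,0,0,0.13,-1],
    [0,0,0,0,0,0.13,-1],
    [0,0,0,0,0,0.13,-1],
    [0,0,0,0,0,0.13,-1],
    [0,0,0,0,0,0.13,-1],
    [0,0,0,0,0,0,-1]
  ]
}}

```text
clock: 7.35
tool_pos: [0.5381, 0.1005, 0.0784]
tool_rot: [0.042, 0.999, 0.002, 0.006]
wrist_force: [0.1, 1.3, -0.1]
opening: 0.452
```

Run:
```python
from h import *
to(*LK,75)
look()
for c in ("side","top"):
  for k in ("fence_right","fence_left"):
    for d in viewer.landmark_of(c,k)[:1]: print(c,k,d["p"],atz(c,d["pixel"],.028)*1000)
```

```text
t 7.35 tool d [ 0.  -1.5  3.4] yaw 3.057 pos [538.1 100.5  78.4] q [ 0.47  0.35 -0.2   0.   -1.01 -2.13] tilt [ 0.012  0.004 -1.   ] open 0.45 F [ 0.1  1.3 -0.1] T [-0.13  0.16 -0.19]
side fence_right 0.73 [ 663.79723132 -121.59642454   28.        ]
side fence_left 0.6 [680.33365954 101.20864075  28.        ]
```

Call:
{"api": "arm_command", "payload": {
  "moves": [
    [0,0,0,0,0,0,1],
    [0,0,0,0,0,0,1],
    [0,0,0,0,0,0,1],
    [0,0,-24,0,0,0,1],
    [0,0,-24,0,0,0,1],
    [-4,-44,0,0,0,-0.15,1],
    [3,-44,0,0,0,-0.15,1],
    [10,-43,0,0,0,-0.15,1]
  ]
}}

```text
clock: 8.45
tool_pos: [0.5394, -0.0263, 0.129]
tool_rot: [-0.178, 0.984, 0.001, 0.009]
wrist_force: [1.3, -0.8, -1.5]
opening: 1.006
```

Run:
```python
from h import *
to(*RK,122)
```

```text
t 8.45 tool d [ 33.2 -87.6   6.5] yaw -2.784 pos [539.4 -26.3 129. ] q [ 0.24  0.29 -0.14 -0.   -1.12 -1.45] tilt [ 0.017  0.005 -1.   ] open 1.01 F [ 1.3 -0.8 -1.5] T [-0.   -0.03 -0.06]
```

Call:
{"api": "arm_command", "payload": {
  "moves": [
    [16,-43,0,0,0.01,-0.14,1],
    [20,-37,0,0,0,-0.14,1],
    [0,0,0,0,0,-0.1,1],
    [0,0,0,0,0,0,1]
  ]
}}

```text
clock: 8.85
tool_pos: [0.539, -0.118, 0.1297]
tool_rot: [-0.359, 0.933, -0.002, 0.005]
wrist_force: [0.5, 0.2, -0.5]
opening: 0.998
```

Run:
```python
from h import *
to(*RK,75)
```

```text
t 8.85 tool d [ 1.7 -1.1 54.7] yaw -2.407 pos [ 539.  -118.   129.7] q [ 0.07  0.31 -0.11  0.   -1.14 -0.9 ] tilt [ 0.01 -0.   -1.  ] open 1.0 F [ 0.5  0.2 -0.5] T [0.02 0.06 0.04]
```

Call:
{"api": "arm_command", "payload": {
  "moves": [
    [1,-1,16,0,0,0,1],
    [0,0,18,0,0,0,1],
    [0,0,16,0,0,0,1],
    [0,0,4,0,0,0,1],
    [0,0,0,0,0,0,1]
  ]
}}

```text
clock: 9.35
tool_pos: [0.5409, -0.118, 0.0758]
tool_rot: [-0.354, 0.935, -0.003, 0.006]
wrist_force: [-0.3, 0.1, 1.2]
opening: 0.999
```

Run:
```python
from h import *
to(*RK,75)
```

```text
t 9.35 tool d [ 2.8 -0.2  0.8] yaw -2.417 pos [ 540.9 -118.    75.8] q [ 0.07  0.36 -0.19  0.   -1.01 -0.92] tilt [ 0.014 -0.001 -1.   ] open 1.0 F [-0.3  0.1  1.2] T [ 0.02  0.06 -0.01]
```

Call:
{"api": "arm_command", "payload": {
  "moves": [
    [3,0,0,0,0,0,-1],
    [0,0,0,0,0,0,-1],
    [0,0,0,0,0,0,-1],
    [0,0,0,0,0,0,-1],
    [0,0,0,0,0,0,-1]
  ]
}}

```text
clock: 9.85
tool_pos: [0.54, -0.1198, 0.0785]
tool_rot: [-0.354, 0.935, -0.004, 0.008]
wrist_force: [0.9, -0.6, -3.5]
opening: 0.451
```

Call:
{"api": "arm_command", "payload": {
  "moves": [
    [0,0,0,0,0,0.13,-1],
    [0,0,0,0,0,0.13,-1],
    [0,0,0,0,0,0.13,-1],
    [0,0,0,0,0,0.13,-1],
    [0,0,0,0,0,0.13,-1],
    [0,0,0,0,0,0.13,-1],
    [0,0,0,0,0,0.13,-1],
    [0,0,0,0,0,0,-1]
  ]
}}

```text
clock: 10.65
tool_pos: [0.5398, -0.1195, 0.0784]
tool_rot: [0.109, 0.994, -0.0, 0.008]
wrist_force: [0.4, 0.4, -1.5]
opening: 0.456
```

Run:
```python
from h import *
to(*RK,75)
look("d",("side",))
c="side"
for k in ("fence_right","fence_left","line_mid"):
    for d in viewer.landmark_of(c,k)[:1]: print(c,k,d["p"],d["pixel"],atz(c,d["pixel"],.025 if k=="line_mid" else .028)*1000)
```

```text
t 10.65 tool d [ 0.7 -0.7  3.4] yaw 2.922 pos [ 539.8 -119.5   78.4] q [ 0.07  0.36 -0.19  0.   -1.01 -1.86] tilt [ 0.017 -0.002 -1.   ] open 0.46 F [ 0.4  0.4 -1.5] T [-0.45  0.07 -0.13]
side fence_right 0.71 [346.1, 439.0] [ 696.90793917 -118.50628107   28.        ]
side line_mid 0.84 [277.7, 410.9] [707.11013921  -7.94962015  25.        ]
```

View pics/d_side.png

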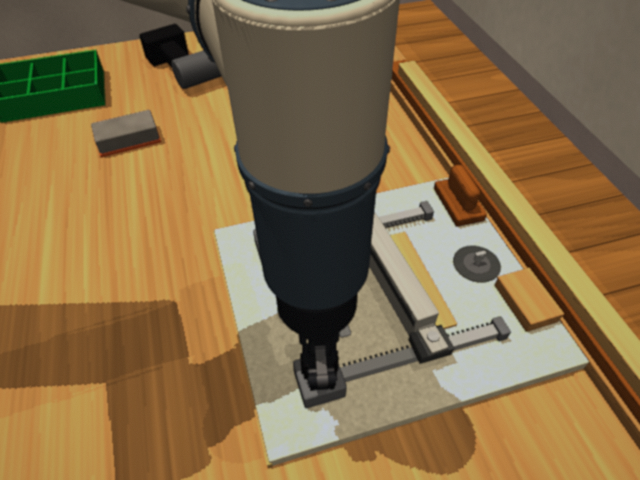

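The side view shows the fence advanced on the right (shoe at about (342,432)), still nearly square, with its top hiding the line. I'll fit the line from the first images.

Run:
```python
from h import *
g={c:cv2.imread(f"pics/a_{c}.png") for c in("top","side")}
# sample along expected line: for several y, brightness profile along world x at z=.025
def proj(c,P):
    m=viewer.camera_model(c); v=R.from_quat(m["orientation"]).inv().apply(P-m["position"])
    return m["fy"]*v[1]/v[2]+m["cy"], m["fx"]*v[0]/v[2]+m["cx"]
xs=np.arange(660,745,.5)
for c in g:
    im=cv2.GaussianBlur(g[c],(0,0),.6).astype(np.float32).sum(2); out=[]
    for y in range(-75,60,12):
        pr=np.array([proj(c,np.array([x,y,25.])/1000) for x in xs],np.float32)
        v=cv2.remap(im,pr[:,1].reshape(1,-1),pr[:,0].reshape(1,-1),cv2.INTER_LINEAR)[0]
        m=(xs>690)&(xs<722); base=np.median(v[m]); w=np.clip(base-40-v,0,None)*m
        out.append((y,round(float((w*xs).sum()/max(w.sum(),1e-6)),1),round(float(v[m].min()-base))))
    print(c,out)
a=cv2.resize(g["top"][130:330,230:440],None,fx=3.6,fy=3,interpolation=cv2.INTER_CUBIC)
b=cv2.resize(g["side"][190:390,300:480],None,fx=3,fy=3,interpolation=cv2.INTER_CUBIC)
cv2.imwrite("pics/e1.png",a);
```

```text
top [(-75, 706.1, -106), (-63, 706.2, -88), (-51, 705.8, -99), (-39, 705.8, -105), (-27, 705.9, -106), (-15, 705.6, -111), (-3, 705.5, -103), (9, 705.4, -100), (21, 705.5, -94), (33, 705.3, -113), (45, 705.1, -122), (57, 705.1, -96)]Traceback (most recent call last):
  File "<stdin>", line 11, in <module>
  File "<stdin>", line 5, in proj
ValueError: time passes only in moves, steps and waits
```

```bash
cat > prof.py <<'E'
from h import *
M={c:viewer.camera_model(c) for c in("top","side")}
def proj(c,P):
    m=M[c]; v=R.from_quat(m["orientation"]).inv().apply(np.asarray(P)/1000-m["position"])
    return m["fy"]*v[1]/v[2]+m["cy"], m["fx"]*v[0]/v[2]+m["cx"]
def prof(c,im,y,z,xs):
    pr=np.array([proj(c,[x,y,z]) for x in xs],np.float32)
    return cv2.remap(im,pr[:,1].reshape(1,-1),pr[:,0].reshape(1,-1),cv2.INTER_LINEAR)[0]
E
python3 - <<'E'
from prof import *
xs=np.arange(660,745,.5)
g={c:cv2.GaussianBlur(cv2.imread(f"pics/a_{c}.png"),(0,0),.6).astype(np.float32).sum(2) for c in M}
m=(xs>690)&(xs<722)
for y in range(-75,60,24):
    v=prof("side",g["side"],y,25,xs); w=np.clip(np.median(v[m])-40-v,0,None)*m
    print(y,round(float((w*xs).sum()/max(w.sum(),1e-6)),1))
# fence top front edge at z=80 : gradient locations
x2=np.arange(600,680,.5)
for c in M:
  for y in (-60,-20,20,60):
    v=prof(c,g[c],y,80,x2); d=np.gradient(v); i=np.argsort(-abs(d))[:5]
    print(c,y,[(x2[j],round(float(d[j]))) for j in sorted(i)])
E
```

```text
-75 705.5
-51 705.1
-27 704.8
-3 704.9
21 704.7
45 704.3
top -60 [(np.float64(612.5), -30), (np.float64(613.0), -33), (np.float64(623.5), 38), (np.float64(624.0), 36), (np.float64(624.5), 31)]
top -20 [(np.float64(612.5), -36), (np.float64(613.0), -33), (np.float64(623.0), 35), (np.float64(623.5), 37), (np.float64(624.0), 31)]
top 20 [(np.float64(612.0), -32), (np.float64(612.5), -31), (np.float64(622.5), 40), (np.float64(623.0), 40), (np.float64(623.5), 33)]
top 60 [(np.float64(611.5), -35), (np.float64(612.0), -34), (np.float64(622.0), 34), (np.float64(622.5), 35), (np.float64(623.0), 31)]
side -60 [(np.float64(608.5), -41), (np.float64(609.0), -41), (np.float64(609.5), -37), (np.float64(622.5), 36), (np.float64(623.0), 39)]
side -20 [(np.float64(607.5), -33), (np.float64(608.0), -40), (np.float64(608.5), -38), (np.float64(622.5), 34), (np.float64(623.0), 35)]
side 20 [(np.float64(607.5), -36), (np.float64(608.0), -40), (np.float64(608.5), -35), (np.float64(621.5), 34), (np.float64(622.0), 34)]
side 60 [(np.float64(602.0), -34), (np.float64(602.5), -37), (np.float64(603.0), -36), (np.float64(603.5), -36), (np.float64(604.0), -36)]
```

Run:
```python
from prof import *
g={c:cv2.GaussianBlur(cv2.imread(f"pics/a_{c}.png"),(0,0),.6).astype(np.float32).sum(2) for c in M}
x2=np.arange(616,672,2)
for c in M:
  for y in (-40,20):
    print(c,y,[(int(x),int(q)) for x,q in zip(x2,prof(c,g[c],y,80,x2))])
```

```text
top -40 [(616, 131), (618, 98), (620, 84), (622, 137), (624, 255), (626, 340), (628, 357), (630, 361), (632, 363), (634, 361), (636, 362), (638, 362), (640, 360), (642, 357), (644, 351), (646, 352), (648, 353), (650, 352), (652, 330), (654, 338), (656, 367), (658, 318), (660, 276), (662, 294), (664, 305), (666, 307), (668, 306), (670, 305)]
top 20 [(616, 132), (618, 95), (620, 95), (622, 143), (624, 288), (626, 354), (628, 366), (630, 362), (632, 361), (634, 362), (636, 365), (638, 362), (640, 362), (642, 359), (644, 358), (646, 357), (648, 361), (650, 356), (652, 329), (654, 338), (656, 345), (658, 281), (660, 285), (662, 304), (664, 305), (666, 302), (668, 300), (670, 301)]
side -40 [(616, 107), (618, 71), (620, 110), (622, 204), (624, 346), (626, 411), (628, 412), (630, 411), (632, 416), (634, 417), (636, 415), (638, 412), (640, 410), (642, 406), (644, 404), (646, 402), (648, 400), (650, 385), (652, 326), (654, 285), (656, 324), (658, 340), (660, 338), (662, 338), (664, 335), (666, 331), (668, 325), (670, 323)]
side 20 [(616, 89), (618, 75), (620, 133), (622, 253), (624, 372), (626, 408), (628, 411), (630, 415), (632, 418), (634, 415), (636, 409), (638, 407), (640, 412), (642, 413), (644, 410), (646, 410), (648, 408), (650, 375), (652, 292), (654, 284), (656, 331), (658, 339), (660, 335), (662, 333), (664, 334), (666, 333), (668, 329), (670, 332)]
```

Run:
```python
import cv2
b=cv2.imread("pics/a_side.png")[190:390,300:480]; cv2.imwrite("pics/e2.png",cv2.resize(b,None,fx=3,fy=3,interpolation=cv2.INTER_CUBIC))
```

```text
(no output)
```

View pics/e2.png

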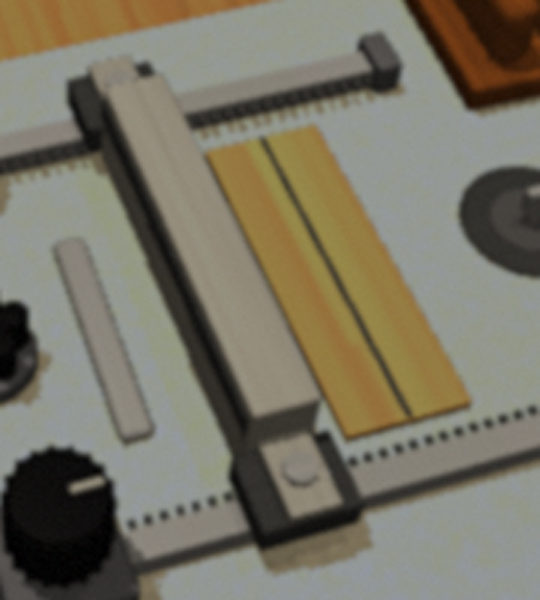

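The gap at the start comes out at about 53 mm, or 1.767 rad per knob. The right end has gone 43.2 mm and the left 28.2 mm. The left knob is next, by about 0.83 rad.

Call:
{"api": "arm_command", "payload": {
  "moves": [
    [0,0,0,0,0,0,1],
    [0,0,0,0,0,0,1],
    [0,0,0,0,0,0,1],
    [0,0,-24,0,0,0,1],
    [0,0,-24,0,0.015,0,1],
    [9,43,0,0,0,-0.15,1],
    [3,44,0,0,0,-0.15,1],
    [-4,44,0,0,0,-0.15,1]
  ]
}}

```text
clock: 11.65
tool_pos: [0.5392, 0.0117, 0.1293]
tool_rot: [-0.12, 0.993, 0.001, 0.002]
wrist_force: [1.5, 0.0, -0.3]
opening: 0.999
```

```bash
sed -i 's/^LK.*/LK=(538,100.5); RK=(539.5,-119.6)/' h.py
python3 - <<'E'
from h import *
to(*LK,122)
E
```

```text
t 11.65 tool d [-20.   86.6   7.5] yaw -2.901 pos [539.2  11.7 129.3] q [ 0.31  0.29 -0.13 -0.   -1.14 -1.64] tilt [ 0.004  0.002 -1.   ] open 1.0 F [ 1.5  0.  -0.3] T [ 0.05 -0.16 -0.  ]
```

Call:
{"api": "arm_command", "payload": {
  "moves": [
    [-10,40,0,0,0,-0.15,1],
    [-15,36,0,0,0,-0.15,1],
    [0,0,5,0,0,-0.1,1],
    [0,0,16,0,0,0,1],
    [0,0,16,0,0,0,1],
    [0,0,0,0,0,0,1]
  ]
}}

```text
clock: 12.25
tool_pos: [0.5402, 0.1022, 0.0935]
tool_rot: [-0.325, 0.946, 0.001, 0.005]
wrist_force: [-0.7, -0.1, -0.4]
opening: 0.996
```

Run:
```python
from h import *
to(*LK,76)
```

```text
t 12.25 tool d [ 3.   0.  17.5] yaw -2.48 pos [540.2 102.2  93.5] q [ 0.47  0.34 -0.17 -0.   -1.05 -1.38] tilt [ 0.009  0.005 -1.   ] open 1.0 F [-0.7 -0.1 -0.4] T [-0.02  0.09  0.08]
```

Call:
{"api": "arm_command", "payload": {
  "moves": [
    [2,0,10,0,0,0,1],
    [0,0,8,0,0,0,1],
    [0,0,0,0,0,0,-1],
    [0,0,0,0,0,0,-1],
    [0,0,0,0,0,0,-1],
    [0,0,0,0,0,0,-1],
    [0,0,0,0,0,0,-1]
  ]
}}

```text
clock: 12.95
tool_pos: [0.5393, 0.1014, 0.0768]
tool_rot: [-0.324, 0.946, 0.002, 0.006]
wrist_force: [2.4, -1.9, -5.9]
opening: 0.453
```

Run:
```python
from h import *
to(*LK,76)
```

```text
t 12.95 tool d [1.6 0.1 0.8] yaw -2.481 pos [539.3 101.4  76.8] q [ 0.47  0.35 -0.19 -0.   -1.01 -1.38] tilt [ 0.011  0.008 -1.   ] open 0.45 F [ 2.4 -1.9 -5.9] T [-0.64 -0.82  0.02]
```

Call:
{"api": "arm_command", "payload": {
  "moves": [
    [0,0,0,0,0,0.13,-1],
    [0,0,0,0,0,0.13,-1],
    [0,0,0,0,0,0.13,-1],
    [0,0,0,0,0,0.13,-1],
    [0,0,0,0,0,0.13,-1],
    [0,0,0,0,0,0.13,-1],
    [0,0,0,0,0,0,-1],
    [0,0,0,0,0,0,-1]
  ]
}}

```text
clock: 13.75
tool_pos: [0.5396, 0.1004, 0.0768]
tool_rot: [0.072, 0.997, 0.003, 0.005]
wrist_force: [-0.1, 1.2, -0.3]
opening: 0.453
```

Run:
```python
from h import *
to(*LK,76)
look("f",("side",))
c="side"
for k in ("fence_right","fence_left"):
    for d in viewer.landmark_of(c,k)[:1]: print(c,k,d["p"],d["pixel"],atz(c,d["pixel"],.028)*1000)
```

```text
t 13.75 tool d [ 1.6 -0.1  0.8] yaw 2.998 pos [539.6 100.4  76.8] q [ 0.47  0.35 -0.19  0.   -1.01 -2.18] tilt [ 0.011  0.005 -1.   ] open 0.45 F [-0.1  1.2 -0.3] T [-0.02  0.09 -0.14]
side fence_right 0.68 [350.8, 440.7] [ 696.08460348 -125.10922473   28.        ]
side fence_left 0.81 [222.8, 380.9] [703.648167    99.38016864  28.        ]
```

Call:
{"api": "arm_command", "payload": {
  "moves": [
    [0,0,0,0,0,0,1],
    [0,0,0,0,0,0,1],
    [0,0,0,0,0,0,1],
    [0,0,-24,0,0,0,1],
    [0,0,-24,0,0.01,0,1],
    [-6,-44,0,0,0,-0.15,1],
    [0,-44,0,0,0,-0.15,1],
    [7,-43,0,0,0,-0.15,1]
  ]
}}

```text
clock: 14.7
tool_pos: [0.5411, -0.0266, 0.1277]
tool_rot: [-0.149, 0.989, 0.003, 0.003]
wrist_force: [1.1, -0.2, 0.2]
opening: 1.0
```

Run:
```python
from h import *
to(*RK,122)
```

```text
t 14.7 tool d [ 28.9 -88.4   5.1] yaw -2.843 pos [541.1 -26.6 127.7] q [ 0.24  0.3  -0.13 -0.01 -1.14 -1.51] tilt [ 0.006  0.006 -1.   ] open 1.0 F [ 1.1 -0.2  0.2] T [ 0.03 -0.07  0.02]
```

Call:
{"api": "arm_command", "payload": {
  "moves": [
    [14,-43,0,0,0,0,1],
    [13,-40,0,0,0,0,1],
    [0,0,5,0,0,0,1],
    [0,0,16,0,0,0,1],
    [0,0,16,0,0,0,1],
    [0,0,0,0,0,0,1]
  ]
}}

```text
clock: 15.3
tool_pos: [0.5406, -0.1231, 0.0913]
tool_rot: [-0.148, 0.989, 0.002, 0.006]
wrist_force: [-0.3, -0.4, -0.4]
opening: 1.002
```

Run:
```python
from h import *
to(*RK,76)
```

```text
t 15.3 tool d [ 0.2  3.6 15.3] yaw -2.844 pos [ 540.6 -123.1   91.3] q [ 0.06  0.35 -0.16 -0.01 -1.05 -1.33] tilt [ 0.011  0.005 -1.   ] open 1.0 F [-0.3 -0.4 -0.4] T [-0.06  0.08 -0.01]
```

Call:
{"api": "arm_command", "payload": {
  "moves": [
    [0,3,8,0,0,0,1],
    [0,0,7,0,0,0,1],
    [0,0,0,0,0,0,-1],
    [0,0,0,0,0,0,-1],
    [0,0,0,0,0,0,-1],
    [0,0,0,0,0,0,-1],
    [0,0,0,0,0,0,-1]
  ]
}}

```text
clock: 16.0
tool_pos: [0.5414, -0.119, 0.0778]
tool_rot: [-0.15, 0.989, 0.001, 0.008]
wrist_force: [0.3, -0.8, -2.8]
opening: 0.453
```

Run:
```python
from h import *
to(*RK,76)
```

```text
t 16.0 tool d [2.  0.  1.8] yaw -2.841 pos [ 541.4 -119.    77.8] q [ 0.06  0.36 -0.18 -0.   -1.02 -1.33] tilt [ 0.015  0.004 -1.   ] open 0.45 F [ 0.3 -0.8 -2.8] T [-0.23 -0.11  0.04]
```

Call:
{"api": "arm_command", "payload": {
  "moves": [
    [0,0,0,0,0,0.1,-1],
    [0,0,0,0,0,0.1,-1],
    [0,0,0,0,0,0.1,-1],
    [0,0,0,0,0,0,-1],
    [0,0,0,0,0,0,-1]
  ]
}}

```text
clock: 16.5
tool_pos: [0.5415, -0.1194, 0.0778]
tool_rot: [0.003, 1.0, 0.002, 0.007]
wrist_force: [0.7, -0.6, -0.7]
opening: 0.454
```

Run:
```python
from h import *
to(*RK,76)
look("g")
from prof import *
for c in M:
  for k in ("fence_right","fence_left"):
    for d in viewer.landmark_of(c,k)[:1]: print(c,k,d["p"],d["pixel"],atz(c,d["pixel"],.028)*1000)
```

```text
t 16.5 tool d [ 2.  -0.2  1.8] yaw 3.135 pos [ 541.5 -119.4   77.8] q [ 0.06  0.36 -0.18 -0.   -1.02 -1.64] tilt [ 0.015  0.004 -1.   ] open 0.45 F [ 0.7 -0.6 -0.7] T [-0.19  0.   -0.08]
top fence_right 0.2 [197.9, 321.6] [697.09376906  -7.18102328  28.        ]
side fence_right 0.84 [343.8, 443.1] [ 703.25190252 -117.00121909   28.        ]
side fence_left 0.78 [220.4, 382.2] [707.3694743  103.48712715  28.        ]
```

Call:
{"api": "arm_command", "payload": {
  "moves": [
    [0,0,0,0,0,0,1],
    [0,0,0,0,0,0,1],
    [0,0,0,0,0,0,1],
    [0,0,-30,0,0,0,1],
    [0,0,-30,0,0,0,1],
    [30,-38,0,0,0,0,1],
    [30,-38,-5,0,0,0,1],
    [30,-38,-5,0,0,0,1]
  ]
}}

```text
clock: 17.6
tool_pos: [0.4512, -0.2327, 0.1487]
tool_rot: [-0.001, 1.0, 0.001, 0.008]
wrist_force: [1.1, -0.1, 0.1]
opening: 0.999
```

Call:
{"api": "arm_command", "payload": {
  "moves": [
    [30,-38,-5,0,0,0,1],
    [30,-38,-5,0,0,0,1],
    [30,-38,-5,0,0,0,1],
    [30,-38,-5,0,0,0,1],
    [0,0,0,0,0,0,1]
  ]
}}

```text
clock: 18.1
tool_pos: [0.324, -0.3928, 0.1695]
tool_rot: [0.0, 1.0, -0.001, 0.01]
wrist_force: [0.6, 0.5, 0.1]
opening: 1.0
```

Run:
```python
from h import *
look("k")
from prof import *
to(*RK,76)
for c in M:
  for k in ("fence_right","fence_left"):
    for d in viewer.landmark_of(c,k)[:1]: print(c,k,d["p"],d["pixel"],atz(c,d["pixel"],.028)*1000)
xs=np.arange(655,730,.5)
g={c:cv2.GaussianBlur(cv2.imread(f"pics/k_{c}.png"),(0,0),.6).astype(np.float32).sum(2) for c in M}
for c in M:
  for y in (-70,-40,-10,20,50):
    v=prof(c,g[c],y,80,xs); d=np.gradient(v)
    a=(xs<690); b=(xs>694)&(xs<712)
    print(c,y,"rear",xs[a][np.argmax(d[a])],"front",xs[b][np.argmin(d[b])],round(float(d[b].min())))
ims=[cv2.imread("pics/k_top.png")[110:330,220:450],cv2.imread("pics/k_side.png")[180:400,290:520]]
cv2.imwrite("pics/k2.png",cv2.resize(np.hstack(ims),None,fx=1.73,fy=1.73,interpolation=cv2.INTER_CUBIC))
```

```text
t 18.2 tool d [-211.9  269.8   97.5] yaw -3.139 pos [ 326.3 -390.   168.9] q [-0.57  0.2  -0.15 -0.01 -1.21 -0.99] tilt [ 0.021  0.    -1.   ] open 1.0 F [ 1.5  0.6 -0. ] T [0.07 0.04 0.02]
top fence_left 0.91 [205.9, 255.2] [702.64478747 100.04491676  28.        ]
side fence_right 0.8 [344.2, 444.6] [ 704.80783436 -118.05226354   28.        ]
side fence_left 0.7 [216.7, 378.1] [704.16768299 112.59592707  28.        ]
top -70 rear 676.0 front 704.0 -9
top -40 rear 676.0 front 704.5 -8
top -10 rear 675.5 front 703.5 -9
top 20 rear 675.5 front 704.0 -14
top 50 rear 674.5 front 703.0 -9
side -70 rear 675.5 front 704.0 -9
side -40 rear 675.0 front 703.5 -10
side -10 rear 675.0 front 703.0 -12
side 20 rear 674.0 front 703.0 -11
side 50 rear 674.0 front 704.0 -34
```

View pics/k2.png

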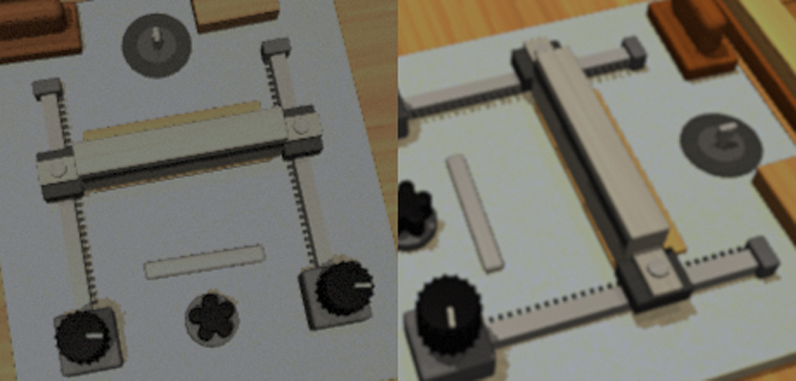

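The last views show the fence square, with its front edge on the line. It has moved 52.3 mm of about 53, leaving roughly 1 mm at both ends, which is the limit of the measurement. The arm is clear, so I'm handing in.

```bash
python3 -c "
from h import *
print(r.finish_job())"
```

```text
the job is handed in; nothing more can be done
None
```

I wound the fence forward about 52.3 mm with the two round knobs, and both ends of its front face now sit within about 1 mm of the scribed line. I handed the job in at about 18 s, with the gripper open and clear of everything.

- **Turns:** I alternated right 0.50, left 0.94, right 0.94, left 0.80 and right 0.31 rad. The ends were never more than about 15 mm apart (about 4° of skew).
- **Distance to the line:** From the fence's top edges in the last pictures, both cameras put the face about 0.8 mm short of the line and parallel to it. The front-edge reading alone put it up to 1.8 mm short. I left this uncorrected because it is within the cameras' roughly 2 mm calibration error.
- **Landmark network:** It mostly agreed within about 1 mm, with one left-end reading about 2 mm short. It did not find the right end from the top camera.
- **Contact:** The wrist-force readings I took stayed below about 10 N. I never pushed the fence. The star knob was not touched, and it looks unchanged in the last picture, though I did not measure its angle.

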